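# Shift the quay winch into slow haul through its H-gate

### The job

Put the quay winch into slow haul: with closed fingers, push its black-knobbed gear lever to neutral, across the H-gate and on, fully home, into the slot with the yellow mark. Do not let it run into the blue-marked slot on the way, and do not take hold of the lever or force it against the gate. Leave the tin, the wooden fid, the box of grommets and the shackle where they are.

Things in the scene. Friction and masses are not known exactly. Their poses are not given: they have to be found in the camera images.
- winch: small electric line winch, fixed: green gearbox (200 x 170 mm, top at 116 mm) with the gate plate on top, grey motor behind it (+x), steel warping head on its right (-y). Origin on the bench below the centre of the gate; x runs along the arms of the gate towards the motor, y points away from the warping head, z up. Its yaw differs from case to case, up to 0.45 rad either way from facing the robot
- gate (a point): centre of the H-gate, on the top of the level bright gate plate, 146 mm above the winch's origin; plate 140 mm (winch x) by 100 mm (y). Its H-shaped opening has two arms along x with centre lines at y = +18 and -18 mm, joined at x = 0 by the neutral passage along y; all are 18 mm wide for the 12 mm lever, with rounded inner corners. Four bolt heads stand 4 mm above the plate
- terminal_box (a point): centre of the top of the grey box on the motor (70 x 60 mm), 183 mm above the bench, 175 mm from the gate's centre along the winch's +x: the highest part of the winch apart from the lever
- warping_head (a point): centre of the outer end of the steel warping head, a waisted drum up to 132 mm across, 80 mm above the bench and 207 mm from the gate's centre along the winch's -y; its top is 146 mm above the bench
- pivot (a point): point about which the lever swings both ways, 62 mm above the winch's origin, hidden in the gearbox. In the winch's frame the knob's centre lies 185 mm x (sin(along), cos(along) sin(cross), cos(along) cos(cross)) from here, with the two lever joints
- knob (a point): centre of the black ball knob, 40 mm in diameter, on top of the 12 mm steel gear lever; its z axis runs up along the lever. It is 185 mm from the pivot, so 247 mm above the bench when the lever is upright and about 233 mm in a slot
- lever_along (a joint): lean of the lever along the arms of the gate, rad: 0 in neutral, positive leaning to the winch's +x; the slots end in a firm stop at +0.32 and -0.32 (knob 58 mm from the middle). It can cross only close to 0 (within about 0.03). No springs: friction (about 3 to 4 N at the knob) keeps the lever where it is left
- lever_cross (a joint): lean of the lever across the gate, rad, positive to the winch's +y: about +0.22 in the arm with the red and white marks (knob 41 mm to +y), where the lever starts, at any point along that arm; about -0.22 in the arm with the yellow and blue marks. The gate lets it play about 0.03 either side; stops at +0.25 and -0.25. Same friction
- mark_yellow: yellow enamel disc, 17 mm across in a dark rim, on the gate plate just beyond the end of the slow haul slot; always on the arm at the winch's y = -18 mm, at x = +50 or -50 mm, swapped with the blue one from case to case. Origin at its underside, on the plate's top
- mark_blue: blue enamel disc, same size, just beyond the end of the fast haul slot, at the other end of the same arm as the yellow one
- mark_red: red enamel disc, same size, by the pay-out slot, on the arm at the winch's y = +18 mm, at x = +50 or -50 mm
- mark_white: white enamel disc, same size, by the free-drum slot, at the other end of the same arm as the red one
- tin: dark ribbed tin, 95 mm in diameter, 117 mm high, standing on the bench on the winch's +y side; loose, leave it alone. Origin at the centre of its underside
- fid: sailmaker's wooden fid, a slender cone 60 mm across at the foot and 207 mm high, standing point up on the bench on the winch's +y side near the motor; loose and easily tipped, leave it alone. Origin at the centre of its underside
- grommet_box: dark red open box of brass grommets, 130 x 90 x 36 mm, on the bench off the end of the warping head; loose, leave it alone. Origin at the centre of its underside
- shackle: steel bow shackle lying flat, about 66 mm long, 23 mm high, on the bench on the winch's +y side, outside the tin; loose, leave it alone. Origin at the middle of its pin, on the bench

How it is judged:
On the way, in this order (a step that is already met when the one before it is completed fails the run):
1. the lever is pushed through neutral into the arm with the yellow and blue marks (value of joint lever_cross below -0.16 rad), for 0.1 s.
2. the lever is fully home in the slot with the yellow mark (value of joint lever_cross below -0.16 rad and ((value of joint lever_along above 0.28 rad and x of mark_yellow in the frame of winch above 0 m) or (value of joint lever_along below -0.28 rad and x of mark_yellow in the frame of winch below 0 m))), for 0.2 s.
At the end, for the whole second after the job is handed in: the lever stands at rest in the slot beside the yellow mark, pushed in to within 0.04 rad (about 7 mm at the knob) of the slot's stop; tin, fid, grommet box and shackle within 20 mm of where they stood (all of step 2 and velocity of joint lever_along between -0.05 and 0.05 rad/s and distance of each of tin, fid, grommet_box, shackle from where it was at the start of the episode below 0.02 m); the robot touches nothing.
It fails at once if the lever runs more than half-way into the slot with the blue mark (value of joint lever_cross below -0.16 rad and ((value of joint lever_along above 0.18 rad and x of mark_blue in the frame of winch above 0 m) or (value of joint lever_along below -0.18 rad and x of mark_blue in the frame of winch below 0 m))).
It fails at once if the lever or its knob is taken between the fingers (x of the grasp point in the frame of knob between -0.01 and 0.01 m and y of the grasp point in the frame of knob between -0.01 and 0.01 m and z of the grasp point in the frame of knob between -0.1 and 0.022 m).
It fails at once if the lever or winch is forced, with more than 60 N from the hand (contact force between any of the fingers, the arm and winch above 60 N).
It fails at once if the tin, fid, grommet box or shackle is shifted by more than 20 mm, lifted or tipped (distance of any of tin, fid, grommet_box, shackle from where it was at the start of the episode above 0.02 m or angle between any of fid, tin's own z axis and vertical above 0.3 rad).
It also fails if it takes over 48 s, if anything falls off the work surface, if the arm or the gripper's body presses on something with over 40 N, if the wrist force passes 120 N, or if a joint passes its speed limit or range.

### The arm

A 6-joint arm with a two-finger parallel gripper is mounted at the origin on the work surface. World frame = base frame: x ahead of the robot, y to its left, z up, the work surface at z = 0. Lengths are in m, angles in rad, forces in N, time in s.
With the tool pointing down it reaches from about 0.35 to 0.85 m from the base axis. Payload 8.1 kg.
Tool frame: the origin (TCP) lies at the centre of the arm's flange, where the gripper is bolted on; the fingertips stand 186 mm ahead of it and the grasp point (between the pads) lies 167 mm ahead of it; z points along the fingers, y is the line along which they close (so a half turn about z gives the same grasp; the last joint's range is limited). The gripper opens to 93 mm and grips with 3 to 60 N. Pads are 15 mm wide; open, the fingers measure 128 mm over their backs; the gripper's body (75 mm by 188 mm) begins 65 mm behind the grasp point.
Start: joints at [1.116, 0.13, 1.488, -0, 1.523, -0.085], TCP at [0.217, 0.559, 0.405] pointing down, gripper open.
Joint ranges: [-2.96, 2.96], [-0.89, 2.26], [0.02, 2.5], [-1.34, 4.48], [0, 2.73], [-2.66, 2.66]. Speed limits (rad/s): [2.39, 2.39, 2.79, 3.14, 3.14, 3.14].

### API

Orientations are given as a rotation vector (axis times angle).
In Python, from plant import read_state, read_camera, camera_params, robot gives the robot as it stands.
- The arm moves only by the tool carry_out, never from a script. Its argument "targets" is a list of rows, each an object of numbers: "hand": the opening in per cent of the stroke, from 0 (shut) to 100 (fully open); "x", "y", "z": the shift along the tool's x, y, z in m; "ax", "ay", "az": the turn, a rotation vector about the tool's x, y, z in rad. In form: [{"hand": .., "x": .., "y": .., "z": .., "ax": .., "ay": .., "az": ..}, ...]. A call has 1 to 8 rows; each row is the pose to reach, as a shift and turn from the pose commanded when the call began, along the tool's axes at that moment; what a row does not reach only later rows make up. A row lasts 1/8 s, in which the tool goes at most 62.5 mm and 10.7 degrees, less where a joint would pass 70% of its speed; a pose out of reach is approached as far as the arm can. A call with a gripper value outside its range is refused whole. The fingers move at their own pace and stop on an object; "newtons" is the grip in N (left out, the last holds). Time passes only in rows, so rows that repeat a pose let the fingers close. It gives the time, the measured TCP pose, the force, the opening and the grip force at its end, in the units of the state.
- read_state(): the state, without advancing time (a new reading comes with each control period).
- read_camera(name): name is "scene" or "top" or "wrist"; returns (picture, depth): 384x512x3 uint8, blue, green, red; 384x512 float32, m along the optical axis (not along the pixel's ray), 0 where there is no reading.
- camera_params(name): a dict with "fx", "fy", "cx", "cy" (pixels), "k1" (the pictures are not rectified: a ray, as slopes to the right and down, at radius r is drawn at 1 + k1 r^2 times it, then the intrinsics apply), "position" and "rotation" of the camera in the world. Camera axes: x right, y up, looking along -z (the intrinsics and any distortion apply to the point x, -y, -z); pixel columns grow to the right and rows downward; lengths in m; the calibration is good to about 2 mm. A picture is of the moment at which its call begins: read the wrist's pose just before it. camera_params takes no time and is no camera call; for the wrist camera it gives the pose at the moment of the call.
- robot.close_job(): hands the job in; it is judged then, once.
The state is a dict: "t": time; "q": joint angles; "dq": joint speeds; "joint_torque": joint torques, N m; "tool_pos": TCP position; "orientation": TCP orientation; "force": force on the tool from outside, world axes, zero at the start; "wrist_torque": the same for the moment, N m; "opening": finger opening in m; "gripper_force": force on a finger pad.
Only numpy, scipy, OpenCV 4.12 (cv2) and the standard library are available. Lean on these libraries where they do the work, as an engineer would, in place of code of your own. Each camera call takes 0.05 s, during which the arm holds its last target. There are 200 camera calls.

## Working session

There is one attempt and no reset: what is moved stays moved. The work goes in short steps, Python scripts to look and compute and a tool call to move; the robot and the scene stay as the last step left them, time stands still between calls to the robot, and variables do not carry over. Pictures are saved under pics/ and viewed, at most 10 in all, crops included, and the job is handed in when it is done.

Besides the shell and the picture viewer there is one more tool, called after "Call:" in YAML: its name, and indented under it one key for each argument. carry_out: Moves the arm, as the interface text tells. Its arguments: {"type":"object","properties":{"targets":{"type":"array","items":{"type":"object","properties":{"hand":{"type":"number"},"x":{"type":"number"},"y":{"type":"number"},"z":{"type":"number"},"ax":{"type":"number"},"ay":{"type":"number"},"az":{"type":"number"}}}},"newtons":{"type":"number"}},"required":["targets"]}

```bash
mkdir -p pics; ls; python3 - <<'E'
from plant import read_state, read_camera, camera_params
import cv2,numpy as np
s=read_state();print(s['t'],s['tool_pos'],s['orientation'],s['force'],s['opening'])
for n in('top','scene'):
    p,d=read_camera(n);cv2.imwrite(f'pics/{n}0.png',p);np.save(f'{n}_d.npy',d)
    c=camera_params(n);print(n,c)
E
```

```text
pics
0.0 [0.21672343 0.55924468 0.40368108] [-5.77485690e-01 -3.08752690e+00  2.80391958e-03] [-0.15028877 -0.16756406  0.24012968] 0.09268567806326769
top {'fx': 459.9800107069467, 'fy': 459.9800107069467, 'cx': 251.93217587314047, 'cy': 193.77131938988188, 'k1': -0.015396853549950185, 'position': array([0.46758982, 0.04279599, 1.21515161]), 'rotation': array([ 0.10524394, -0.07308003, -1.5643548 ])}
scene {'fx': 451.97600129173526, 'fy': 451.97600129173526, 'cx': 254.95101337836456, 'cy': 187.45227504308554, 'k1': -0.18013656327123095, 'position': array([ 1.51190788, -0.32293769,  1.05942487]), 'rotation': array([0.7306242 , 0.51430061, 1.11286411])}
```

View pics/top0.png

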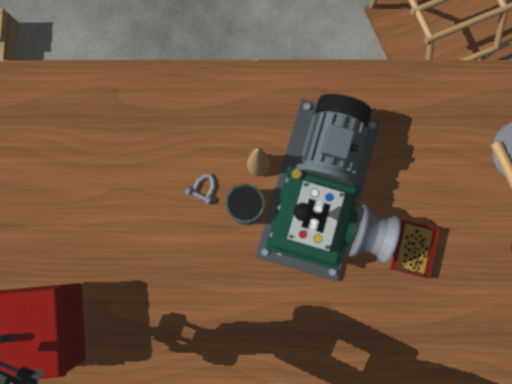

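View pics/scene0.png

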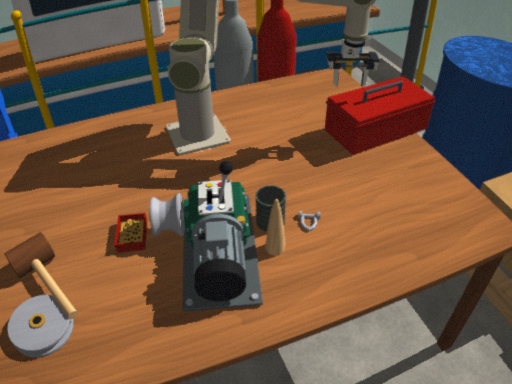

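The top view shows the winch with its motor up and to the right (yaw negative). The marks are blue (329,197), white (315,186), red (303,234) and yellow (318,239). The knob is near (303,212), leaning left. Next I measure the marks and the knob.

```bash
cat > h.py <<'E'
import cv2,numpy as np
from scipy.spatial.transform import Rotation as R
from plant import read_state, read_camera, camera_params
def ray(n,uv,c=None):
    c=c or camera_params(n);K=np.array([[c['fx'],0,c['cx']],[0,c['fy'],c['cy']],[0,0,1]])
    p=cv2.undistortPoints(np.array([[uv]],float),K,np.array([c['k1'],0,0,0]))[0,0]
    return np.array(c['position']),R.from_rotvec(c['rotation']).apply([p[0],-p[1],-1])
def onplane(n,uv,z,c=None):
    o,d=ray(n,uv,c);return o+d*(z-o[2])/d[2]
def twoview(a,b):
    (o,d),(p,e)=a,b
    s=np.linalg.lstsq(np.c_[d,-e],p-o,rcond=None)[0];A=o+d*s[0];B=p+e*s[1]
    return (A+B)/2,np.linalg.norm(A-B)
def blobs(mask,amin=8):
    n,l,s,c=cv2.connectedComponentsWithStats(mask.astype(np.uint8));return [(c[i].round(1).tolist(),int(s[i,4])) for i in range(1,n) if s[i,4]>=amin]
def masks(p):
    b,g,r=[p[...,i].astype(int) for i in range(3)]
    return dict(yellow=(r>150)&(g>120)&(b<90),blue=(b>120)&(r<90)&(g<120),red=(r>150)&(g<70)&(b<70),black=(p.max(2)<32))
E
python3 - <<'E'
from h import *
box={'top':(270,170,365,260),'scene':(190,155,245,225)}
for n in box:
    p=cv2.imread(f'pics/{n}0.png');x0,y0,x1,y1=box[n]
    for k,m in masks(p).items():
        for c,a in blobs(m[y0:y1,x0:x1]):
            c=[c[0]+x0,c[1]+y0];print(n,k,c,a,onplane(n,c,.148).round(4))
    cv2.imwrite(f'pics/{n}0c.png',cv2.resize(p[y0:y1,x0:x1],None,fx=6,fy=6,interpolation=cv2.INTER_CUBIC))
E
```

```text
top yellow [295.9, 173.2] 40 [ 0.6382 -0.0377  0.148 ]
top yellow [317.7, 238.1] 39 [ 0.487  -0.0871  0.148 ]
top blue [329.0, 196.8] 41 [ 0.5828 -0.1144  0.148 ]
top red [302.6, 233.6] 30 [ 0.4972 -0.0525  0.148 ]
top black [314.6, 214.7] 287 [ 0.541  -0.0805  0.148 ]
scene yellow [208.1, 184.6] 15 [ 0.4857 -0.0861  0.148 ]
scene yellow [240.7, 218.1] 30 [ 0.6589 -0.0432  0.148 ]
scene blue [209.1, 207.4] 17 [ 0.5832 -0.1132  0.148 ]
scene black [224.1, 168.9] 72 [ 0.4324 -0.0163  0.148 ]
scene black [209.2, 196.5] 44 [ 0.5386 -0.099   0.148 ]
```

View pics/top0c.png

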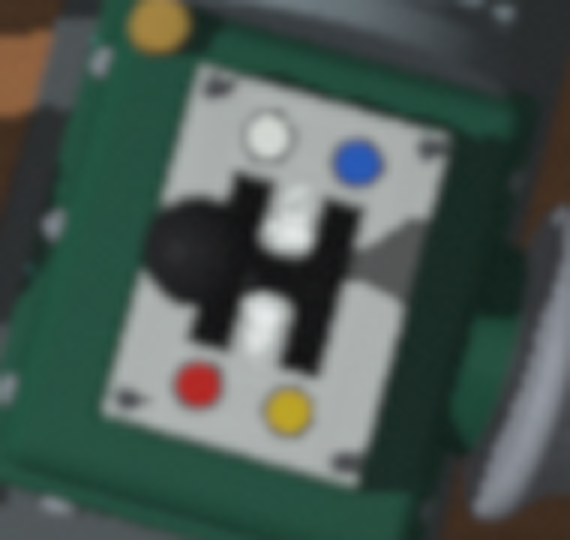

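```bash
cat >> h.py <<'E'
yaw=np.arctan2(-.0273,.0958);X=np.array([np.cos(yaw),np.sin(yaw)]);Y=np.array([-X[1],X[0]]);G=np.array([.5349,-.1005])+.018*Y
def towinch(p): d=np.asarray(p)[:2]-G;return np.array([d@X,d@Y])
def toworld(a,b): return G+a*X+b*Y
E
python3 - <<'E'
from h import *
print(yaw,G)
# knob circle by local Hough / dark blob after opening
import cv2
cs={}
for n,(x0,y0,x1,y1) in {'top':(285,195,322,232),'scene':(214,155,240,182)}.items():
    p=cv2.imread(f'pics/{n}0.png')[y0:y1,x0:x1]
    m=cv2.morphologyEx((p.max(2)<60).astype(np.uint8),cv2.MORPH_OPEN,cv2.getStructuringElement(2,(9,9)if n=='top' else (7,7)))
    n_,l,s,c=cv2.connectedComponentsWithStats(m);print(n,[(c[i]+[x0,y0],s[i]) for i in range(1,n_)])
    i=1+np.argmax(s[1:,4]);cs[n]=c[i]+[x0,y0]
P,e=twoview(ray('top',cs['top']),ray('scene',cs['scene']));print(P,e,towinch(P))
q=onplane('top',cs['top'],.243);print(q,towinch(q))
q=onplane('scene',cs['scene'],.243);print(q,towinch(q))
s=read_state();T=R.from_rotvec(s['orientation']).as_matrix();print(T.round(3),s['q'])
E
```

```text
-0.27761019413918053 [ 0.53983305 -0.08318916]
top [(array([303.78985507, 211.42391304]), array([  9,   8,  20,  18, 276], dtype=int32))]
scene [(array([225.30821918, 167.33561644]), array([  5,   6,  14,  14, 146], dtype=int32))]
[ 0.54163946 -0.04504237  0.24530507] 0.003264367431756989 [-0.00871719  0.03718133]
[ 0.5412925  -0.04680478  0.243     ] [-0.00856786  0.03539131]
[ 0.53954486 -0.04274568  0.243     ] [-0.01136102  0.03881605]
[[-0.932  0.361 -0.001]
 [ 0.361  0.932 -0.002]
 [ 0.    -0.002 -1.   ]] [ 1.11559540e+00  1.31111108e-01  1.48915992e+00 -1.55774798e-05
  1.52302549e+00 -8.54007497e-02]
```

The knob is at about (-9, +39) mm in the winch frame, so along is about -0.05 and it needs a nudge of +9 mm to neutral. Yellow is at x = -50. I'll raise the arm, close the fingers and go over to the knob's -x side.

Call:
carry_out:
  newtons: 20
  targets:
    - {"hand": 0, "x": 0, "y": 0, "z": -0.05, "az": 0}
    - {"hand": 0, "x": -0.02, "y": -0.02, "z": -0.09, "az": -0.05}
    - {"hand": 0, "x": -0.06, "y": -0.06, "z": -0.09, "az": -0.092}
    - {"hand": 0, "x": -0.1, "y": -0.1, "z": -0.09, "az": -0.092}
    - {"hand": 0, "x": -0.14, "y": -0.14, "z": -0.09, "az": -0.092}
    - {"hand": 0, "x": -0.18, "y": -0.18, "z": -0.09, "az": -0.092}
    - {"hand": 0, "x": -0.22, "y": -0.22, "z": -0.09, "az": -0.092}
    - {"hand": 0, "x": -0.26, "y": -0.25, "z": -0.09, "az": -0.092}

```text
schema error: expected keys hand, x, y, z, ax, ay, az
```

```bash
cat > st.py <<'E'
from h import *
s=read_state();T=R.from_rotvec(s['orientation']).as_matrix();p=s['tool_pos'];tip=p+.186*T[:,2]
print('t',s['t'],'tip winch mm',(towinch(tip)*1e3).round(1),'z',(tip[2]*1e3).round(1),'toolY ang err',round(float(np.arctan2(T[1,1],T[0,1])-(yaw+np.pi/2)),4),'f',(s['force'].round(1)),'open',s['opening'].round(4))
E
python3 st.py
```

```text
Traceback (most recent call last):
  File "st.py", line 3, in <module>
    print('t',s['t'],'tip winch mm',(towinch(tip)*1e3).round(1),'z',(tip[2]*1e3).round(1),'toolY ang err',round(float(np.arctan2(T[1,1],T[0,1])-(yaw+np.pi/2)),4),'f',(s['force'].round(1)),'open',s['opening'].round(4))
                                                                                                                                                                                                   ^^^^^^^^^^^^^^^^^^
AttributeError: 'float' object has no attribute 'round'
```

Call:
carry_out:
  newtons: 20
  targets:
    - {"hand": 0, "x": 0, "y": 0, "z": -0.05, "ax": 0, "ay": 0, "az": 0}
    - {"hand": 0, "x": -0.02, "y": -0.02, "z": -0.09, "ax": 0, "ay": 0, "az": -0.05}
    - {"hand": 0, "x": -0.06, "y": -0.06, "z": -0.09, "ax": 0, "ay": 0, "az": -0.092}
    - {"hand": 0, "x": -0.1, "y": -0.1, "z": -0.09, "ax": 0, "ay": 0, "az": -0.092}
    - {"hand": 0, "x": -0.14, "y": -0.14, "z": -0.09, "ax": 0, "ay": 0, "az": -0.092}
    - {"hand": 0, "x": -0.18, "y": -0.18, "z": -0.09, "ax": 0, "ay": 0, "az": -0.092}
    - {"hand": 0, "x": -0.22, "y": -0.22, "z": -0.09, "ax": 0, "ay": 0, "az": -0.092}
    - {"hand": 0, "x": -0.26, "y": -0.25, "z": -0.09, "ax": 0, "ay": 0, "az": -0.092}

```text
t: 1.1
tool_pos: [0.3691, 0.2305, 0.4946]
orientation: [0.435, 3.111, 0.0]
force: [-0.1, 0.8, -0.4]
opening: 0.0176
gripper_force: 0.0
```

```bash
sed -i "s/s\['opening'\].round(4)/round(float(s['opening']),4)/" st.py; python3 st.py
```

```text
t 1.1 tip winch mm [-250.1  254.9] z 308.6 toolY ang err -0.0003 f [-0.1  0.8 -0.4] open 0.0176
```

Call:
carry_out:
  targets:
    - {"hand": 0, "x": -0.03, "y": -0.035, "z": 0, "ax": 0, "ay": 0, "az": 0}
    - {"hand": 0, "x": -0.06, "y": -0.07, "z": 0, "ax": 0, "ay": 0, "az": 0}
    - {"hand": 0, "x": -0.09, "y": -0.105, "z": 0, "ax": 0, "ay": 0, "az": 0}
    - {"hand": 0, "x": -0.12, "y": -0.14, "z": 0, "ax": 0, "ay": 0, "az": 0}
    - {"hand": 0, "x": -0.15, "y": -0.175, "z": 0, "ax": 0, "ay": 0, "az": 0}
    - {"hand": 0, "x": -0.18, "y": -0.205, "z": 0, "ax": 0, "ay": 0, "az": 0}
    - {"hand": 0, "x": -0.19, "y": -0.216, "z": 0, "ax": 0, "ay": 0, "az": 0}
    - {"hand": 0, "x": -0.19, "y": -0.216, "z": 0, "ax": 0, "ay": 0, "az": 0}

```text
t: 2.1
tool_pos: [0.4924, -0.0278, 0.4942]
orientation: [-0.437, -3.11, -0.0]
force: [-0.2, 0.1, 0.3]
opening: 0.0005
gripper_force: 0.0
```

```bash
python3 st.py; python3 - <<'E'
from h import *
c=camera_params('wrist');p,d=read_camera('wrist');cv2.imwrite('pics/w1.png',p)
print(c)
for k,m in masks(p).items():
    for u,a in blobs(m,60): q=onplane('wrist',u,.148,c);print(k,u,a,q.round(4),(towinch(q)*1e3).round(1))
p,d=read_camera('top');cv2.imwrite('pics/t1.png',p)
E
```

```text
t 2.1 tip winch mm [-61.   40.3] z 308.2 toolY ang err -0.0016 f [-0.2  0.1  0.3] open 0.0005
{'fx': 316.6908103401429, 'fy': 316.6908103401429, 'cx': 254.11265620871728, 'cy': 189.24456981910495, 'k1': -0.06792549151992582, 'position': array([ 0.41303084, -0.00624832,  0.47395869]), 'rotation': array([-0.25775901, -0.194968  ,  1.281524  ])}
red [28.7, 172.8] 983 [ 0.4239 -0.2673  0.148 ] [ -61.  -208.8]
black [234.2, 204.2] 149 [ 0.5209 -0.0596  0.148 ] [-24.6  17.5]
black [206.1, 222.5] 699 [ 0.5331 -0.0962  0.148 ] [ -2.9 -14.4]
```

View pics/w1.png

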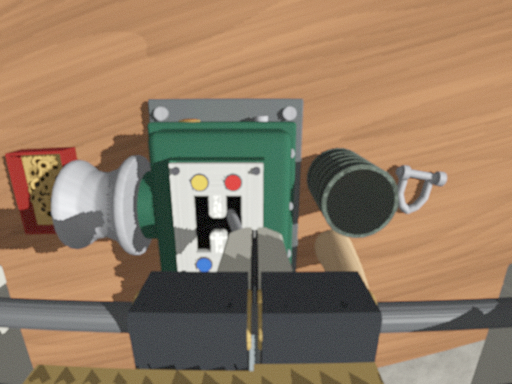

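The wrist view confirms yellow (200,182) and red (232,182) on the robot's side and blue (204,264) on the motor's side. The fingers stand behind the knob. Lowering and nudging to neutral.

Call:
carry_out:
  targets:
    - {"hand": 0, "x": 0, "y": 0, "z": 0.045, "ax": 0, "ay": 0, "az": 0}
    - {"hand": 0, "x": 0, "y": 0, "z": 0.086, "ax": 0, "ay": 0, "az": 0}
    - {"hand": 0, "x": -0.015, "y": 0, "z": 0.086, "ax": 0, "ay": 0, "az": 0}
    - {"hand": 0, "x": -0.022, "y": 0, "z": 0.086, "ax": 0, "ay": 0, "az": 0}
    - {"hand": 0, "x": -0.027, "y": 0, "z": 0.086, "ax": 0, "ay": 0, "az": 0}
    - {"hand": 0, "x": -0.03, "y": 0, "z": 0.086, "ax": 0, "ay": 0, "az": 0}
    - {"hand": 0, "x": -0.033, "y": 0, "z": 0.086, "ax": 0, "ay": 0, "az": 0}
    - {"hand": 0, "x": -0.033, "y": 0, "z": 0.086, "ax": 0, "ay": 0, "az": 0}

```text
t: 3.2
tool_pos: [0.5242, -0.0366, 0.4092]
orientation: [0.435, 3.111, -0.0]
force: [-3.4, 2.8, 2.3]
opening: 0.0007
gripper_force: 1.5
```

```bash
python3 st.py; python3 - <<'E'
from h import *
p,d=read_camera('top');cv2.imwrite('pics/t2.png',p)
p2,d=read_camera('scene');cv2.imwrite('pics/s2.png',p2)
a=cv2.resize(p[170:260,270:365],None,fx=5,fy=5,interpolation=2);b=cv2.resize(p2[140:230,185:250],None,fx=5,fy=5,interpolation=2)
cv2.imwrite('pics/c2.png',np.hstack([a,b]))
E
```

```text
t 3.2 tip winch mm [-27.6  40.5] z 223.2 toolY ang err -0.0003 f [-3.4  2.8  2.3] open 0.0007
```

View pics/c2.png

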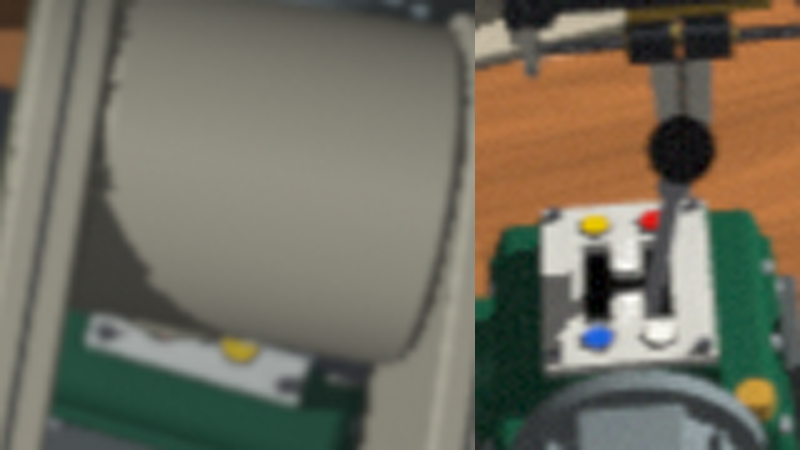

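The scene view shows the knob in contact with the fingers, near pixel (226,170), with the lever at about neutral. Quantifying that.

```bash
cat > knob.py <<'E'
from h import *
import sys
def knob(n,zs,box,p=None):
    p=read_camera(n)[0] if p is None else p
    x0,y0,x1,y1=box;m=cv2.morphologyEx((p[y0:y1,x0:x1].max(2)<60).astype(np.uint8),cv2.MORPH_OPEN,cv2.getStructuringElement(2,(7,7)))
    k,l,s,c=cv2.connectedComponentsWithStats(m)
    for i in range(1,k):
        u=c[i]+[x0,y0]
        print(n,u.round(1),s[i,2:],[(towinch(onplane(n,u,z))*1e3).round(1) for z in zs])
E
python3 - <<'E'
from knob import *
knob('scene',(.2425,),(212,155,245,185),cv2.imread('pics/scene0.png'))
knob('scene',(.2425,),(212,155,245,185),cv2.imread('pics/s2.png'))
E
```

```text
scene [225.3 167.3] [ 14  14 146] [array([-12. ,  38.8])]
scene [225.7 169.3] [ 12  14 126] [array([-2.7, 39.5])]
```

Call:
carry_out:
  targets:
    - {"hand": 0, "x": 0.02, "y": 0, "z": 0, "ax": 0, "ay": 0, "az": 0}
    - {"hand": 0, "x": 0.03, "y": 0, "z": -0.02, "ax": 0, "ay": 0, "az": 0}
    - {"hand": 0, "x": 0.03, "y": 0, "z": -0.07, "ax": 0, "ay": 0, "az": 0}
    - {"hand": 0, "x": 0.03, "y": 0.04, "z": -0.07, "ax": 0, "ay": 0, "az": 0}
    - {"hand": 0, "x": 0, "y": 0.058, "z": -0.07, "ax": 0, "ay": 0, "az": 0}
    - {"hand": 0, "x": -0.027, "y": 0.058, "z": -0.05, "ax": 0, "ay": 0, "az": 0}
    - {"hand": 0, "x": -0.027, "y": 0.058, "z": 0, "ax": 0, "ay": 0, "az": 0}
    - {"hand": 0, "x": -0.027, "y": 0.058, "z": 0, "ax": 0, "ay": 0, "az": 0}

```text
t: 4.3
tool_pos: [0.5649, 0.0117, 0.4038]
orientation: [-0.434, -3.103, 0.002]
force: [-0.0, -0.1, -0.7]
opening: 0.0004
gripper_force: 0.0
```

```bash
python3 st.py; python3 - <<'E'
from knob import *
knob('scene',(.2425,),(212,155,245,185))
E
```

```text
t 4.3 tip winch mm [-3.5 97.7] z 217.8 toolY ang err -0.0006 f [-0.  -0.1 -0.7] open 0.0004
scene [225.6 169.7] [ 12  13 118] [array([-1.2, 39.1])]
```

Call:
carry_out:
  targets:
    - {"hand": 0, "x": 0, "y": -0.012, "z": 0, "ax": 0, "ay": 0, "az": 0}
    - {"hand": 0, "x": 0, "y": -0.02, "z": 0, "ax": 0, "ay": 0, "az": 0}
    - {"hand": 0, "x": 0, "y": -0.028, "z": 0, "ax": 0, "ay": 0, "az": 0}
    - {"hand": 0, "x": 0, "y": -0.034, "z": 0, "ax": 0, "ay": 0, "az": 0}
    - {"hand": 0, "x": 0, "y": -0.04, "z": 0, "ax": 0, "ay": 0, "az": 0}

```text
t: 4.97
tool_pos: [0.5553, -0.0266, 0.4104]
orientation: [0.434, 3.108, 0.002]
force: [1.3, 5.0, 4.0]
opening: 0.0005
gripper_force: 2.6
```

```bash
python3 st.py; python3 - <<'E'
from knob import *
knob('scene',(.2445,),(206,155,245,185))
E
```

```text
t 4.975 tip winch mm [-0.1 59. ] z 224.4 toolY ang err 0.0001 f [1.3 5.  4. ] open 0.0005
scene [220.9 169.3] [ 13  14 131] [array([-2., 26.])]
```

Call:
carry_out:
  targets:
    - {"hand": 0, "x": 0, "y": -0.008, "z": 0, "ax": 0, "ay": 0, "az": 0}
    - {"hand": 0, "x": 0, "y": -0.016, "z": 0, "ax": 0, "ay": 0, "az": 0}
    - {"hand": 0, "x": 0, "y": -0.024, "z": 0, "ax": 0, "ay": 0, "az": 0}
    - {"hand": 0, "x": 0, "y": -0.032, "z": 0, "ax": 0, "ay": 0, "az": 0}

```text
t: 5.52
tool_pos: [0.5461, -0.0579, 0.4087]
orientation: [-0.435, -3.111, 0.0]
force: [0.5, 4.0, 3.7]
opening: 0.0004
gripper_force: 1.9
```

```bash
python3 st.py; python3 - <<'E'
from knob import *
knob('scene',(.2465,),(196,155,245,185))
E
```

```text
t 5.525 tip winch mm [-0.9 26. ] z 222.7 toolY ang err -0.0002 f [0.5 4.  3.7] open 0.0004
scene [214.5 156.2] [10  4 32] [array([-63.1,   9.6])]
scene [209.4 169.9] [ 12  13 124] [array([-1. , -6.9])]
```

Call:
carry_out:
  targets:
    - {"hand": 0, "x": 0, "y": -0.008, "z": 0, "ax": 0, "ay": 0, "az": 0}
    - {"hand": 0, "x": 0, "y": -0.016, "z": 0, "ax": 0, "ay": 0, "az": 0}
    - {"hand": 0, "x": 0, "y": -0.024, "z": 0, "ax": 0, "ay": 0, "az": 0}
    - {"hand": 0, "x": 0, "y": -0.029, "z": 0, "ax": 0, "ay": 0, "az": 0}
    - {"hand": 0, "x": 0, "y": -0.03, "z": 0, "ax": 0, "ay": 0, "az": 0}

```text
t: 6.2
tool_pos: [0.5377, -0.0866, 0.408]
orientation: [-0.436, -3.11, -0.0]
force: [0.3, 4.2, -3.0]
opening: 0.0004
gripper_force: 1.5
```

```bash
python3 st.py; python3 - <<'E'
from knob import *
knob('scene',(.2425,),(186,155,245,185))
E
```

```text
t 6.2 tip winch mm [-1.3 -3.9] z 222.0 toolY ang err -0.0008 f [ 0.3  4.2 -3. ] open 0.0004
scene [203.2 156.6] [11  5 44] [array([-70.3, -23.9])]
scene [214.5 156.2] [10  4 32] [array([-68.3,   9.5])]
scene [199.1 171.6] [ 13  13 128] [array([ -1.5, -36.7])]
```

Crossed into the yellow/blue arm without excess force. Next I go over to the +x side.

Call:
carry_out:
  targets:
    - {"hand": 0, "x": 0, "y": 0.02, "z": 0, "ax": 0, "ay": 0, "az": 0}
    - {"hand": 0, "x": 0, "y": 0.03, "z": -0.03, "ax": 0, "ay": 0, "az": 0}
    - {"hand": 0, "x": 0, "y": 0.03, "z": -0.075, "ax": 0, "ay": 0, "az": 0}
    - {"hand": 0, "x": -0.03, "y": 0, "z": -0.075, "ax": 0, "ay": 0, "az": 0}
    - {"hand": 0, "x": -0.056, "y": -0.034, "z": -0.075, "ax": 0, "ay": 0, "az": 0}
    - {"hand": 0, "x": -0.056, "y": -0.036, "z": -0.075, "ax": 0, "ay": 0, "az": 0}
    - {"hand": 0, "x": -0.056, "y": -0.036, "z": -0.04, "ax": 0, "ay": 0, "az": 0}
    - {"hand": 0, "x": -0.056, "y": -0.036, "z": 0, "ax": 0, "ay": 0, "az": 0}

```text
t: 7.25
tool_pos: [0.5824, -0.1348, 0.409]
orientation: [0.434, 3.109, -0.0]
force: [0.3, -0.0, -1.4]
opening: 0.0003
gripper_force: 0.0
```

Call:
carry_out:
  targets:
    - {"hand": 0, "x": 0.012, "y": 0, "z": 0, "ax": 0, "ay": 0, "az": 0}
    - {"hand": 0, "x": 0.022, "y": 0, "z": 0, "ax": 0, "ay": 0, "az": 0}
    - {"hand": 0, "x": 0.03, "y": 0, "z": 0, "ax": 0, "ay": 0, "az": 0}
    - {"hand": 0, "x": 0.037, "y": 0, "z": 0, "ax": 0, "ay": 0, "az": 0}
    - {"hand": 0, "x": 0.044, "y": 0, "z": 0, "ax": 0, "ay": 0, "az": 0}
    - {"hand": 0, "x": 0.051, "y": 0, "z": 0, "ax": 0, "ay": 0, "az": 0}

```text
t: 8.0
tool_pos: [0.5327, -0.1222, 0.4094]
orientation: [0.435, 3.11, -0.0]
force: [3.4, -0.5, 1.8]
opening: 0.0002
gripper_force: 1.6
```

```bash
python3 st.py; python3 - <<'E'
from knob import *
p=read_camera('scene')[0];cv2.imwrite('pics/s3.png',cv2.resize(p[140:230,170:260],None,fx=6,fy=6,interpolation=2))
knob('scene',(.24,),(180,150,245,185),p)
E
```

```text
t 8.0 tip winch mm [  4.1 -39.5] z 223.4 toolY ang err -0.0004 f [ 3.4 -0.5  1.8] open 0.0002
scene [196.  156.6] [ 21  10 141] [array([-76.3, -45.6])]
```

View pics/s3.png

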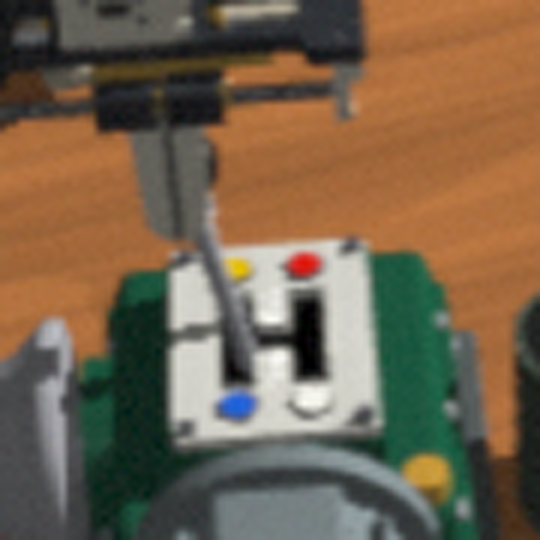

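The scene crop shows the fingers behind the knob (about (180,160)) and the lever in the yellow/blue arm, already leaning towards yellow. Pushing on.

Call:
carry_out:
  targets:
    - {"hand": 0, "x": 0.007, "y": 0, "z": 0, "ax": 0, "ay": 0, "az": 0}
    - {"hand": 0, "x": 0.014, "y": 0, "z": 0, "ax": 0, "ay": 0, "az": 0}
    - {"hand": 0, "x": 0.02, "y": 0, "z": 0, "ax": 0, "ay": 0, "az": 0}
    - {"hand": 0, "x": 0.026, "y": 0, "z": 0, "ax": 0, "ay": 0, "az": 0}
    - {"hand": 0, "x": 0.03, "y": 0, "z": 0, "ax": 0, "ay": 0, "az": 0}
    - {"hand": 0, "x": 0.03, "y": 0, "z": 0, "ax": 0, "ay": 0, "az": 0}

```text
t: 8.8
tool_pos: [0.5038, -0.1139, 0.4088]
orientation: [-0.435, -3.111, 0.0]
force: [2.0, -0.0, -2.5]
opening: 0.0007
gripper_force: 1.1
```

Call:
carry_out:
  targets:
    - {"hand": 0, "x": 0.002, "y": 0, "z": 0, "ax": 0, "ay": 0, "az": 0}
    - {"hand": 0, "x": 0.003, "y": 0, "z": 0, "ax": 0, "ay": 0, "az": 0}
    - {"hand": 0, "x": 0.003, "y": 0, "z": 0, "ax": 0, "ay": 0, "az": 0}

```text
t: 9.18
tool_pos: [0.5012, -0.1132, 0.4088]
orientation: [0.435, 3.111, -0.0]
force: [3.2, -1.0, -2.7]
opening: 0.0006
gripper_force: 1.5
```

```bash
python3 st.py
```

```text
t 9.175 tip winch mm [-28.9 -39.4] z 222.8 toolY ang err -0.0002 f [ 3.2 -1.  -2.7] open 0.0006
```

Not at the stop yet. I'll go on in 1 mm steps until the force rises.

Call:
carry_out:
  targets:
    - {"hand": 0, "x": 0.001, "y": 0, "z": 0, "ax": 0, "ay": 0, "az": 0}
    - {"hand": 0, "x": 0.002, "y": 0, "z": 0, "ax": 0, "ay": 0, "az": 0}
    - {"hand": 0, "x": 0.002, "y": 0, "z": 0, "ax": 0, "ay": 0, "az": 0}

```text
t: 9.55
tool_pos: [0.4993, -0.1126, 0.4087]
orientation: [0.435, 3.111, 0.0]
force: [3.6, -0.9, -3.1]
opening: 0.0004
gripper_force: 1.7
```

Call:
carry_out:
  targets:
    - {"hand": 0, "x": 0.001, "y": 0, "z": 0, "ax": 0, "ay": 0, "az": 0}
    - {"hand": 0, "x": 0.001, "y": 0, "z": 0, "ax": 0, "ay": 0, "az": 0}

```text
t: 9.8
tool_pos: [0.4984, -0.1123, 0.4087]
orientation: [0.435, 3.111, -0.0]
force: [5.2, -0.8, -3.1]
opening: 0.0006
gripper_force: 2.5
```

Call:
carry_out:
  targets:
    - {"hand": 0, "x": 0.001, "y": 0, "z": 0, "ax": 0, "ay": 0, "az": 0}
    - {"hand": 0, "x": 0.001, "y": 0, "z": 0, "ax": 0, "ay": 0, "az": 0}

```text
t: 10.05
tool_pos: [0.4977, -0.1121, 0.4086]
orientation: [0.435, 3.11, -0.0]
force: [8.6, -0.4, -5.7]
opening: 0.0006
gripper_force: 3.8
```

Call:
carry_out:
  targets:
    - {"hand": 0, "x": 0.001, "y": 0, "z": 0, "ax": 0, "ay": 0, "az": 0}
    - {"hand": 0, "x": 0.001, "y": 0, "z": 0, "ax": 0, "ay": 0, "az": 0}

```text
t: 10.3
tool_pos: [0.497, -0.1119, 0.4086]
orientation: [0.435, 3.109, -0.0]
force: [10.5, -2.6, -7.7]
opening: 0.001
gripper_force: 5.4
```

The force has risen at the expected stop position. Backing off along +x, raising, and looking.

Call:
carry_out:
  targets:
    - {"hand": 0, "x": -0.01, "y": 0, "z": 0, "ax": 0, "ay": 0, "az": 0}
    - {"hand": 0, "x": -0.035, "y": 0, "z": 0, "ax": 0, "ay": 0, "az": 0}
    - {"hand": 0, "x": -0.05, "y": 0, "z": -0.03, "ax": 0, "ay": 0, "az": 0}
    - {"hand": 0, "x": -0.05, "y": 0, "z": -0.08, "ax": 0, "ay": 0, "az": 0}
    - {"hand": 0, "x": -0.05, "y": 0.05, "z": -0.1, "ax": 0, "ay": 0, "az": 0}
    - {"hand": 0, "x": -0.05, "y": 0.1, "z": -0.1, "ax": 0, "ay": 0, "az": 0}
    - {"hand": 0, "x": -0.05, "y": 0.15, "z": -0.1, "ax": 0, "ay": 0, "az": 0}
    - {"hand": 0, "x": -0.05, "y": 0.2, "z": -0.1, "ax": 0, "ay": 0, "az": 0}

```text
t: 11.3
tool_pos: [0.5996, 0.0683, 0.5089]
orientation: [-0.435, -3.111, 0.001]
force: [1.3, 0.6, -0.4]
opening: 0.0002
gripper_force: 0.0
```

```bash
python3 st.py; python3 - <<'E'
from knob import *
p=read_camera('scene')[0];t=read_camera('top')[0]
knob('scene',(.2335,),(180,150,245,185),p);knob('top',(.2335,),(290,195,345,260),t)
a=cv2.resize(p[140:230,170:260],None,fx=4,fy=4,interpolation=2);b=cv2.resize(t[165:255,270:365],None,fx=4,fy=4,interpolation=2)
cv2.imwrite('pics/f.png',np.hstack([a,b]))
E
```

```text
t 11.3 tip winch mm [ 15.8 162. ] z 322.9 toolY ang err -0.0005 f [ 1.3  0.6 -0.4] open 0.0002
scene [199.9 161.6] [ 11  13 109] [array([-59.3, -34.9])]
top [309.7 214.4] [11 10 72] [array([-10.2,  21. ])]
top [336.3 239.4] [ 23  51 605] [array([-45.7, -47.1])]
top [321.6 216.7] [10 11 76] [array([-8. , -4.7])]
```

View pics/f.png

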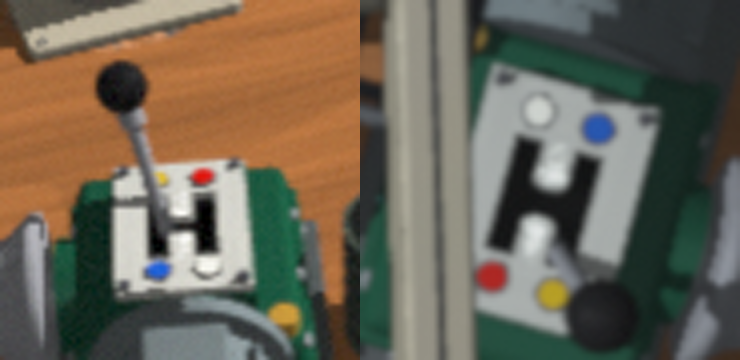

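Both views show the lever in the yellow slot, with the knob at top pixel (330,243.7). One numeric check before handing in.

```bash
python3 - <<'E'
from h import *
from plant import robot
k=towinch(onplane('top',(330,243.7),.2335))*1e3;s=read_state();print(k,np.abs(s['dq']).max())
if -66<k[0]<-53.5 and k[1]<-32: print(robot.close_job())
E
```

```text
[-58.20745326 -36.76262765] 0.06642557208046627
the job is handed in; nothing more can be done
None
```

The lever is fully home in the yellow-marked slow haul slot: the knob measures about 58 mm along it, where the stop is. The arm is clear of the winch, I saw no force above about 13 N while pushing, and the job is handed in at about 11 s.

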